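# Pack the ruler and pencil tin into the school-set tray

## Robot

A 6-joint arm with a two-finger parallel gripper is mounted at the origin on the work surface. World frame = base frame: x ahead of the robot, y to its left, z up, the work surface at z = 0. Lengths are in mm, angles in rad, forces in N, time in s.
With the tool pointing down it reaches from about 375 to 900 mm from the base axis. Payload 3.1 kg.
Tool frame: the origin (TCP) lies midway between the tips of the shut fingers; the grasp point (between the pads) lies 19 mm behind it (robot.grip_point_offset is the distance from the TCP to the grasp point, in mm); z points along the fingers, y is the line along which they close (so a half turn about z gives the same grasp; the last joint's range is limited). The gripper opens to 87 mm and grips with 3 to 60 N. Pads are 19 mm wide; open, the fingers measure 117 mm over their backs; the gripper's body (75 mm by 190 mm) begins 51 mm behind the grasp point.
Start: joints at [1.083, 0.527, 1.433, -0, 1.181, -0.178], TCP at [190.502, 595.236, 222.548] pointing down, gripper open.
Joint ranges: [-3.08, 3.08], [-0.75, 2.2], [0.22, 2.44], [-1.43, 4.57], [0, 2.65], [-2.85, 2.85]. Speed limits (rad/s): [2.79, 2.79, 3.14, 3.14, 3.14, 3.14].

## Interface

Orientations are given as a rotation vector (axis times angle).
In Python, from workcell import robot, imaging, finish_job gives the robot as it stands.
- The arm moves only by the shell command python3 -m creep 'ROWS'. ROWS is JSON, one flat list of numbers, 5 for each row, row after row: the closure, from -1 (fully open) to 1 (shut), so that 0 is half open, then the shift along the tool's x, y, z scaled (see below), then the turn about the tool's z scaled (see below). In form: [jaw, tx, ty, tz, spin, jaw, tx, ty, tz, spin, ...]. A call has 1 to 10 rows; each row is the pose to reach, as a shift and turn from the pose commanded when the call began, along the tool's axes at that moment, turning the shorter way round; what a row does not reach only later rows make up. The controller multiplies each number of a shift by 100 mm and each number of a turn by 180 degrees. A row lasts 1/8 s, in which the tool goes at most 62.5 mm and 10.7 degrees, less where a joint would pass 70% of its speed; a pose out of reach is approached as far as the arm can. A call with a number of a shift or a turn outside -1 to 1 is refused whole. A call with a gripper value outside its range is refused whole. The fingers move at their own pace and stop on an object; the grip force is fixed at half the most. Time passes only in rows, so rows that repeat a pose let the fingers close. It gives the time, the measured TCP pose, the force, the opening and the grip force at its end, in the units of the state.
- robot.state(): the state, without advancing time (a new reading comes with each control period).
- imaging.grab_frame(name): name is "scene" or "top"; returns the picture (420x560x3 uint8, red, green, blue); there is no depth.
- imaging.camera_model(name): a dict with "K" (3x3 intrinsics, pixels), "k1" (the pictures are not rectified: a ray, as slopes to the right and down, at radius r is drawn at 1 + k1 r^2 times it, then the intrinsics apply), "world_to_cam" (4x4, takes a point from world to camera coordinates). Camera axes: x right, y up, looking along -z (the intrinsics and any distortion apply to the point x, -y, -z); pixel columns grow to the right and rows downward; lengths in mm; the calibration is good to about 2 mm. A picture is of the moment at which its call begins. camera_model takes no time and is no camera call.
- finish_job(): hands the job in; it is judged then, once.
The state is a dict: "clock": time; "qpos": joint angles; "joint_velocities": joint speeds; "joint_torque": joint torques, N m; "position": TCP position; "eef_rot": TCP orientation; "ft_force": force on the tool from outside, world axes, zero at the start; "wrist_torque": the same for the moment, N m; "gripper_width": finger opening in mm; "grasp_force": force on a finger pad.
Only numpy, scipy, OpenCV 4.12 (cv2) and the standard library are available. Lean on these libraries where they do the work, as an engineer would, in place of code of your own. Each camera call takes 0.05 s, during which the arm holds its last target. There are 200 camera calls.

## Task

Pack a school set: swing the hinged clamp bar up out of the way and leave it up, then slide the steel ruler out from beneath it along its channel, without lifting it out, until it is fully home against the stop in the tray. Only then lay the pencil tin over it, lid up, with one end tucked under the tray's lip and the other let down inside the rear walls so that it sits flat in its pocket; leave everything else on the table where it is.

Things in the scene. Friction and masses are not known exactly. Their poses are not given: they have to be found in the camera images.
- ruler_center (a point): Centre (half-way up) of the thick steel ruler: flat bar 155 mm long (its y), 44 mm wide (x), 8 mm thick, 110 to 180 g, black graduations on one edge. Starts flat in the channel on the clamp bed, within 1 degree of parallel; the clamp bar crosses it near its middle and both ends stick out. It slides by friction and can be pushed at its -y end by a fingertip in the channel.
- ruler_home (a point): Point of the jig where the ruler's centre is when fully home (jig x 0, y +100.5 mm, z 18 mm); axes as the jig's. The ruler's tail is then at jig y +23, 15 mm inside the tray's pocket, reached by a fingertip passing between the rear walls.
- bar (a joint): Angle of the hinged clamp bar, rad: 0 shut (lying just over the ruler, 1 mm above it, and barring a finger's way along the channel), grows as its handle end is lifted; 1.57 upright, limit 2.2 (leaning back to the jig's +x). The bar is 115 mm long from the hinge: lean it back past upright to clear the channel for a hand. Stiff hinge (about 0.2 N m): it stays where it is left.
- bar_hinge (a point): On the hinge axis of the clamp bar, mid-width (jig x +55, y -100, z +27 mm); the axis runs along jig y; axes as the jig's. Positive turning about y lifts the bar.
- bar_grip (a point): Centre of the clamp bar's handle: a black round T-grip 18 mm in diameter and 40 mm long lying parallel to the hinge axis (its y) with flat ends to pinch from above; with the bar shut it is 105 mm to -x of and 24 mm above the hinge axis, 51 mm above the table. The bar itself is 24 mm wide, 8 mm thick. Axes turn with the bar.
- tin_center (a point): Centre of the plain closed metal pencil tin: box 178 mm long (its y), 62 mm wide (x), 30 mm high, 130 to 230 g, lying on the table lid up, to the left of the jig. Either end may go first.
- tin_seat (a point): Where the tin's centre is when seated flat in the tray pocket over the ruler (jig x 0, y +99.5, z +38.5 mm); axes as the jig's. It rests on two side ledges 15 mm below this point (9.5 mm above channel floor, 1.5 mm above the ruler). Pocket 67 mm wide between side guides 8 mm high above the ledges, only near its ends (jig y 8 to 42 and 150 to 191 mm), free between.
- tin: The pencil tin, origin at the centre of its underside.
- ruler: The ruler, origin at the centre of its underside.
- jig: Fixed packing jig: plywood base 14 mm thick, 140 mm wide, 415 mm long; origin on the table. Axes: y along its channel from clamp bed to tray (base y -215 to +200 mm), x across (hinge on +x side, clamp handle on -x side), z up. Level channel 48 mm wide, centred on x = 0, floor = base top: between 6 mm high rails on the bed (open at the -y end), then, from y = 0, through the white tray.
- stop (a point): Middle of the face of the stop block in the channel that the ruler's head end meets when home (jig y +178 mm), 4 mm above the channel floor; axes as the jig's.
- lip_edge (a point): Middle of the lower edge of the tray's lip (jig y +176 mm), 38.5 mm above the ledges. The lip is 5 mm thick and overhangs the pocket by 15 mm from the end wall (wall face jig y +191). The tin cannot go in level: one end goes under the lip with the tail raised (0.1 to 0.25 rad), up to the end wall; then the tail is let down.
- rear_walls (a point): Midway between the tops of the two rear walls, at their pocket-side face (jig y +8 mm): 8 mm thick, 11 mm higher than the ledges, with the 48 mm channel open between them. The tin's tail drops down inside them; the pocket is 183 mm long from here to the end wall's face, 5 mm more than the tin.
- tape_roll: Bystander: tall green roll of tape lying flat, 104 mm across, 48 mm high; origin at the centre of its underside. Leave it alone.
- tape_roll2: Bystander: flat orange roll of tape lying flat, 104 mm across, 24 mm high; origin at the centre of its underside. Leave it alone.
- stapler: Bystander: black desk stapler, 150 mm long (along its y), 36 mm wide, 54 mm high; origin at the centre of its underside. Leave it alone.
- eraser_carton: Bystander: white paper carton, 60 x 110 x 40 mm (x, y, z); origin at the centre of its underside. Leave it alone.
- glue: Bystander: standing glue bottle, 44 mm across, 120 mm high; origin at the centre of its underside. Leave it alone.
- clip_bowl: Bystander: dark wooden bowl, 120 mm across, 45 mm high; origin at the centre of its underside. Leave it alone.
There are look-alikes about, which are no part of the job. What is meant by the ruler is not yellow, and is the smaller of those in its own colour. Leave any blue look-alike of the tin alone.

How it is judged (in metres and radians):
On the way, in this order (a step that is already met when the one before it is completed fails the run):
1. the clamp bar is swung up (over 1.0 rad) while the ruler is still in the clamp bed (moved less than 40 mm) (value of joint bar above 1 rad and distance of ruler_center from where it was at the start of the episode below 0.04 m), for 0.2 s.
2. the ruler is fully home in the tray's channel (within 4 mm) with the tin not yet in the tray (its centre over 100 mm from its seat) (y of ruler_center in the frame of ruler_home between -0.004 and 0.004 m and z of ruler_center in the frame of ruler_home between -0.003 and 0.003 m and distance between tin_center and tin_seat above 0.1 m), for 0.2 s.
At the end, for the whole second after the job is handed in: The ruler is home along the channel within 4 mm and flat on the channel floor (3 mm); the tin is over it in the pocket, within 6 mm along and 5 mm across, 3 mm in height, level within 0.03 rad and in line within 0.06 rad; the clamp bar stands up (over 0.9 rad); both parts are at rest (y of ruler_center in the frame of ruler_home between -0.004 and 0.004 m and z of ruler_center in the frame of ruler_home between -0.003 and 0.003 m and y of tin_center in the frame of tin_seat between -0.006 and 0.006 m and x of tin_center in the frame of tin_seat between -0.005 and 0.005 m and z of tin_center in the frame of tin_seat between -0.003 and 0.003 m and angle between tin_center's own z axis and vertical below 0.03 rad and angle between the y axis of tin_center and the y axis of tin_seat, either way round below 0.06 rad and value of joint bar above 0.9 rad and linear speed of each of tin, ruler below 0.01 m/s); the robot touches nothing.
It fails at once if the ruler is lifted out of its channel (more than 30 mm above its floor) (z of ruler_center in the frame of ruler_home above 0.03 m).
It fails at once if the tin is turned over or stood on end (tilted over 0.8 rad) (angle between tin_center's own z axis and vertical above 0.8 rad).
It fails at once if a bystander is moved by more than 40 mm (distance of any of tape_roll, tape_roll2, stapler, eraser_carton, glue, clip_bowl from where it was at the start of the episode above 0.04 m).
It also fails if it takes over 72 s, if anything falls off the work surface, if the arm or the gripper's body presses on something with over 40 N, if the wrist force passes 120 N, or if a joint passes its speed limit or range.

## Working session

There is one attempt and no reset: what is moved stays moved. The work goes in short steps, Python scripts to look and compute and a shell command to move; the robot and the scene stay as the last step left them, time stands still between calls to the robot, and variables do not carry over. Pictures are saved under pics/ and viewed, at most 11 in all, crops included, and the job is handed in when it is done.

```bash
ls; mkdir -p pics
python3 - <<'E'
from workcell import robot, imaging
import cv2,numpy as np
np.set_printoptions(precision=4,suppress=True)
print(robot.state(), robot.grip_point_offset)
for n in ("scene","top"):
    im=imaging.grab_frame(n); cv2.imwrite(f"pics/{n}0.png",im[:,:,::-1]); m=imaging.camera_model(n); print(n,m)
E
```

```text
pics
{'clock': 0.0, 'qpos': array([ 1.0825,  0.5285,  1.4339,  0.    ,  1.1814, -0.1785]), 'joint_velocities': array([-0.0018, -0.0009, -0.    ,  0.0003,  0.0033, -0.0019]), 'joint_torque': array([ -0.0012, -44.0053, -17.6586,   0.0631,   0.0583,  -0.0002]), 'position': array([190.159 , 594.5861, 221.5639]), 'eef_rot': array([-0.4846, -3.1033,  0.0033]), 'ft_force': array([ 0.6492, -0.4195,  0.2189]), 'wrist_torque': array([-0.0427,  0.01  , -0.0275]), 'grasp_force': 0.0, 'gripper_width': 86.98926450169941} 18.700000000000003
scene {'K': array([[468.8397,   0.    , 271.3926],
       [  0.    , 468.8397, 218.4236],
       [  0.    ,   0.    ,   1.    ]]), 'k1': -0.008041945034868494, 'world_to_cam': array([[    0.3261,     0.9451,    -0.023 ,  -196.8336],
       [   -0.4861,     0.1886,     0.8533,   202.033 ],
       [    0.8108,    -0.2671,     0.5209, -2071.7564],
       [    0.    ,     0.    ,     0.    ,     1.    ]])}
top {'K': array([[410.1425,   0.    , 279.2566],
       [  0.    , 410.1425, 211.5538],
       [  0.    ,   0.    ,   1.    ]]), 'k1': -0.1085355803955207, 'world_to_cam': array([[    0.0771,    -0.997 ,    -0.0002,   -16.412 ],
       [    0.9758,     0.0754,     0.2052,  -545.1175],
       [   -0.2046,    -0.016 ,     0.9787, -1246.966 ],
       [    0.    ,     0.    ,     0.    ,     1.    ]])}
```

```bash
python3 -c "
import cv2
for n in ('scene','top'):
    i=cv2.imread(f'pics/{n}0.png'); cv2.imwrite(f'pics/{n}0b.png',cv2.resize(i,(800,600),interpolation=cv2.INTER_CUBIC))"
```

```text
(no output)
```

View pics/top0b.png

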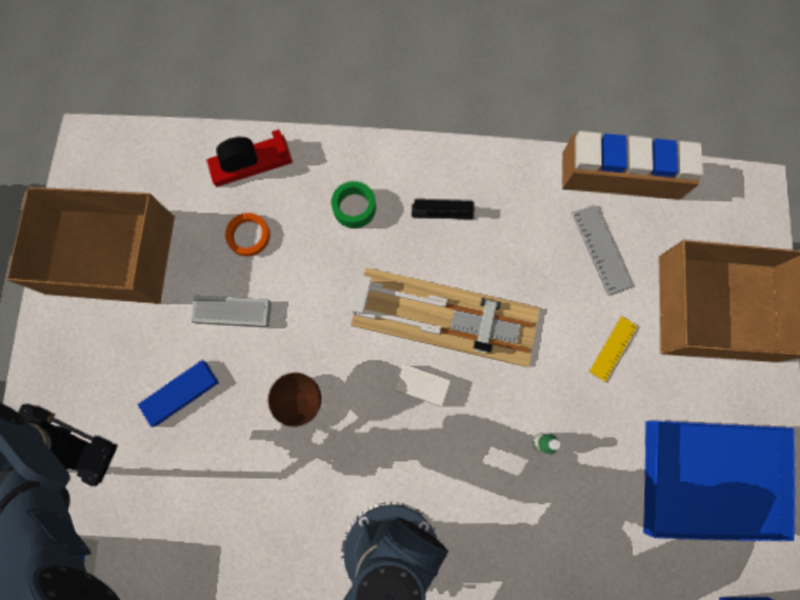

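View pics/scene0b.png

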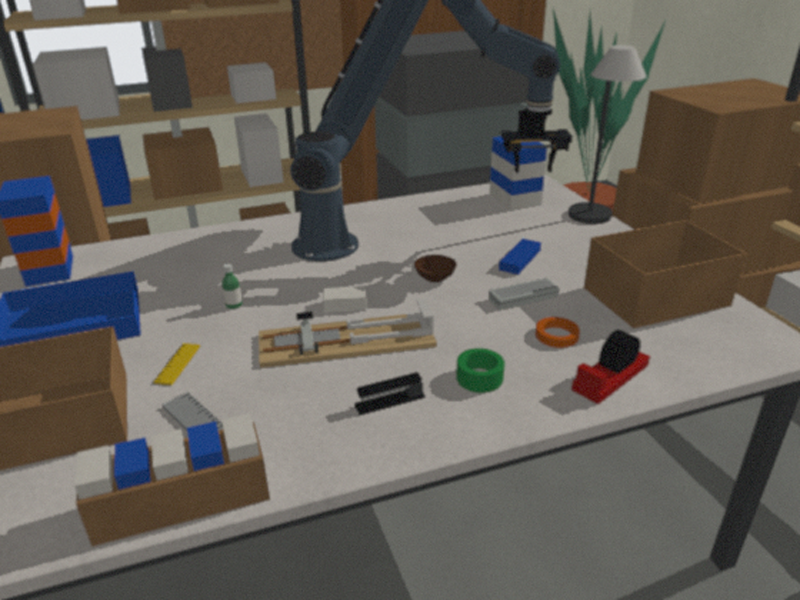

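The top view (800 px wide) shows the jig from (360,300) to (540,340), with its tray at the left and the bar across the ruler at (487,325). The grey tin is at (231,311). The scene view shows the same layout. Next I'll measure.

```bash
cat > h.py <<'E'
import numpy as np, cv2
from workcell import robot, imaging
np.set_printoptions(precision=3,suppress=True)
def cast(n,px,z):
    m=imaging.camera_model(n);K=np.array(m['K']);T=np.array(m['world_to_cam']);R=T[:3,:3];t=T[:3,3]
    px=np.atleast_2d(np.asarray(px,float))
    u=cv2.undistortPoints(px.reshape(-1,1,2),K,np.array([m['k1'],0,0,0.]))[:,0]
    d=np.c_[u[:,0],-u[:,1],-np.ones(len(u))]@R   # world dir
    c=-R.T@t
    return c+d*((z-c[2])/d[:,2])[:,None]
def proj(n,P):
    m=imaging.camera_model(n);T=np.array(m['world_to_cam'])
    p=np.atleast_2d(P)@T[:3,:3].T+T[:3,3]; p=p*[1,-1,-1]
    return cv2.projectPoints(p.astype(float),np.zeros(3),np.zeros(3),np.array(m['K']),np.array([m['k1'],0,0,0.]))[0][:,0]
def rect(mask):
    cs=cv2.findContours(mask,cv2.RETR_EXTERNAL,cv2.CHAIN_APPROX_NONE)[0]
    return max(cs,key=cv2.contourArea)[:,0]
E
python3 - <<'E'
from h import *
im=cv2.imread('pics/top0.png')
hsv=cv2.cvtColor(im,cv2.COLOR_BGR2HSV)
print(hsv[193,275],hsv[218,168],hsv[230,180],hsv[230,320],hsv[227,342])
# jig wood
m=((hsv[...,0]>8)&(hsv[...,0]<28)&(hsv[...,1]>70)).astype(np.uint8)*255
m[:180]=0;m[262:]=0;m[:,:240]=0;m[:,385:]=0
m=cv2.morphologyEx(m,cv2.MORPH_CLOSE,np.ones((25,25)))
c=rect(m);P=cast('top',c,14)[:,:2].astype(np.float32)
print('jig',len(c),cv2.minAreaRect(P),cv2.boxPoints(cv2.minAreaRect(P)))
# crops
cr=im[180:265,240:385];cv2.imwrite('pics/c1.png',cv2.resize(cr,None,fx=5,fy=5,interpolation=cv2.INTER_CUBIC))
cr=im[190:245,120:210];cv2.imwrite('pics/c2.png',cv2.resize(cr,None,fx=6,fy=6,interpolation=cv2.INTER_CUBIC))
E
```

```text
[ 18 123 189] [ 20   6 136] [ 13  20 200] [ 20  12 126] [ 33  14 170]
jig 332 ((529.7691650390625, -82.99728393554688), (414.20587158203125, 141.76206970214844), 81.0389633178711) [[ 427.494 -276.532]
 [ 567.526 -298.613]
 [ 632.044  110.537]
 [ 492.012  132.618]]
```

View pics/c1.png

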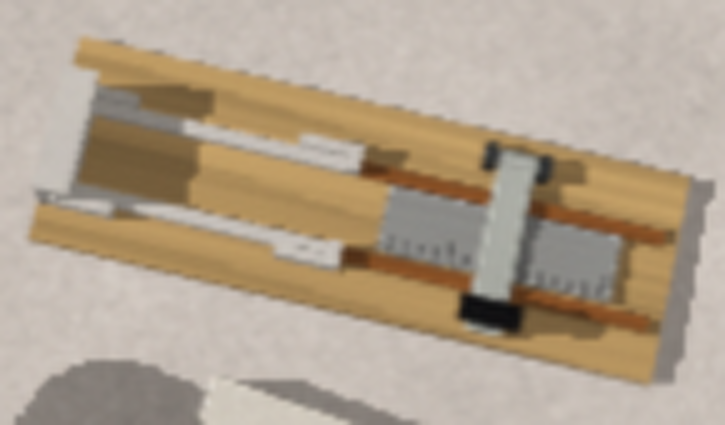

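View pics/c2.png

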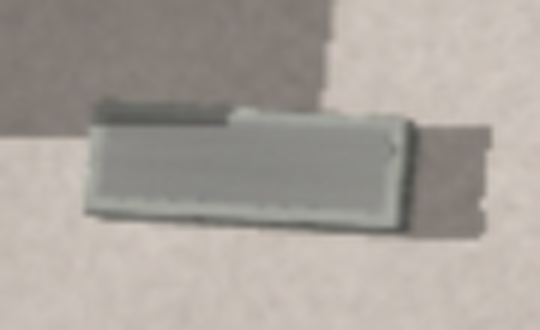

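The crops show the following:
- **c1:** the ruler runs from its head at (385,220) to its tail at (620,270). The handle is at (490,312). The tray lip is at the left.
- **c2:** the tin lid corners are near (92,125), (410,118), (405,228) and (87,213).

The jig outline fits at 414 x 142 mm.

```bash
cat >> h.py <<'E'
from scipy.spatial.transform import Rotation as Ro
O=np.array([530.94,-75.6,0]);yd=np.array([.1558,.9878,0]);xd=np.array([.9878,-.1558,0])
def tojig(P): 
    d=np.atleast_2d(P)-O; return np.c_[d@xd,d@yd,d[:,2]]
def fromjig(p): return O+p[0]*xd+p[1]*yd+np.array([0,0,p[2]])
def go(P,ydir=None,s=None):
    """row numbers for a world TCP target and closing direction"""
    s=s or robot.state();R=Ro.from_rotvec(s['eef_rot']).as_matrix()
    t=R.T@(np.array(P)-s['position'])/100
    sp=0
    if ydir is not None:
        a=R.T@np.asarray(ydir,float); sp=np.arctan2(-a[0],a[1]); sp=(sp+np.pi/2)%np.pi-np.pi/2
    print('row',t,'spin',sp/np.pi,'q6',s['qpos'][5])
E
python3 - <<'E'
from h import *
f=lambda p,x0,y0,k:(np.array(p)+.5)/k-.5+[x0,y0]
print('ruler ends',tojig(cast('top',f([(385,220),(620,270)],240,180,5),22)))
print('grip',tojig(cast('top',f([(490,312)],240,180,5),58)))
print('wall corners L',tojig(cast('top',f([(363,155),(340,255)],240,180,5),34)))
print('lip edge',tojig(cast('top',f([(95,90),(76,190)],240,180,5),67)))
im=cv2.imread('pics/top0.png')
L=cast('top',f([(92,125),(410,118),(405,228),(87,213)],120,190,6),30)[:,:2].astype(np.float32)
print('tin',L,L.mean(0),cv2.minAreaRect(L))
print(np.linalg.norm(L[0]-L[1]),np.linalg.norm(L[1]-L[2]))
go(fromjig((-50,-100,120)),yd)
E
```

```text
ruler ends [[  -5.893  -23.364   22.   ]
 [  -2.834 -179.199   22.   ]]
grip [[-54.952 -98.375  58.   ]]
wall corners L [[ 30.235   0.233  34.   ]
 [-37.183   0.451  34.   ]]
lip edge [[ 24.608 175.983  67.   ]
 [-40.949 171.975  67.   ]]
tin [[517.498 500.141]
 [534.98  324.129]
 [474.467 319.435]
 [468.698 495.637]] [498.911 409.836] ((497.8858642578125, 409.93585205078125), (60.69480514526367, 176.8374481201172), 4.435441017150879)
176.87866 60.694805
row [-4.948 -6.407  1.027] spin -0.04882312597443586 q6 -0.17848847808512647
```

Run:
```python
from h import *
for n,roi in (('top',(240,385,180,265)),('scene',(175,310,205,260))):
    im=cv2.imread(f'pics/{n}0.png');hsv=cv2.cvtColor(im,cv2.COLOR_BGR2HSV).astype(int)
    w=np.zeros(im.shape[:2],bool);w[roi[2]:roi[3],roi[0]:roi[1]]=1
    r=(hsv[...,0]<17)&(hsv[...,0]>3)&(hsv[...,1]>150)&w
    q=np.argwhere(r)[:,::-1]; J=tojig(cast(n,q,20))
    for s in (1,-1):
        k=J[(J[:,0]*s>8)&(J[:,1]<-10)&(J[:,1]>-200)]
        if len(k)>8: print(n,'rail',s,len(k),np.median(k[:,0]),np.polyfit(k[:,1],k[:,0],1))
    k=(hsv[...,2]<60)&w; q=np.argwhere(k)[:,::-1];J=tojig(cast(n,q,54)); k=(J[:,0]<-30)&(J[:,0]>-80)&(abs(J[:,1]+100)<40); print('handle',k.sum(),J[k].mean(0),J[k].min(0),J[k].max(0))
    # grey ruler
    g=(hsv[...,1]<40)&w; q=np.argwhere(g)[:,::-1];J=tojig(cast(n,q,22))
    for a,b in((-80,-30),(-170,-125)):
        k=J[(abs(J[:,0])<28)&(J[:,1]>a)&(J[:,1]<b)]; print('ruler',len(k),k[:,0].mean(),k[:,0].min(),k[:,0].max())
    k=J[(abs(J[:,0]+4)<14)&(J[:,1]>-210)&(J[:,1]<-5)];print('ruler y',k[:,1].min(),k[:,1].max())
im=cv2.imread('pics/scene0.png');a=cv2.resize(im[200:262,172:312],None,fx=5.5,fy=5.5,interpolation=cv2.INTER_CUBIC)
b=cv2.resize(im[185:225,330:405],None,fx=5.5,fy=5.5,interpolation=cv2.INTER_CUBIC)
c=np.zeros((600,800,3),np.uint8);c[:a.shape[0],:a.shape[1]]=a;c[350:350+b.shape[0],:b.shape[1]]=b;cv2.imwrite('pics/c3.png',c)
```

```text
top rail 1 130 25.32931982614995 [ 0.002 25.491]
top rail -1 156 -33.804312255627 [ -0.001 -33.911]
handle 62 [-54.331 -99.118  54.   ] [ -62.377 -117.856   54.   ] [-46.354 -80.289  54.   ]
ruler 200 -4.013779487823196 -25.61898798003537 17.336597204925837
ruler 180 -3.548164241883497 -25.412617934316337 17.726718998353398
ruler y -175.00876057505522 -23.159049091843624
handle 38 [-54.949 -98.142  54.   ] [ -68.528 -115.75    54.   ] [-43.332 -80.762  54.   ]
ruler 101 -5.961581276338638 -27.393243998419024 15.141199269791358
ruler 94 -5.43750871205422 -27.243678486804043 15.38673339959981
ruler y -175.78146395184916 -22.42933247339409
```

View pics/c3.png

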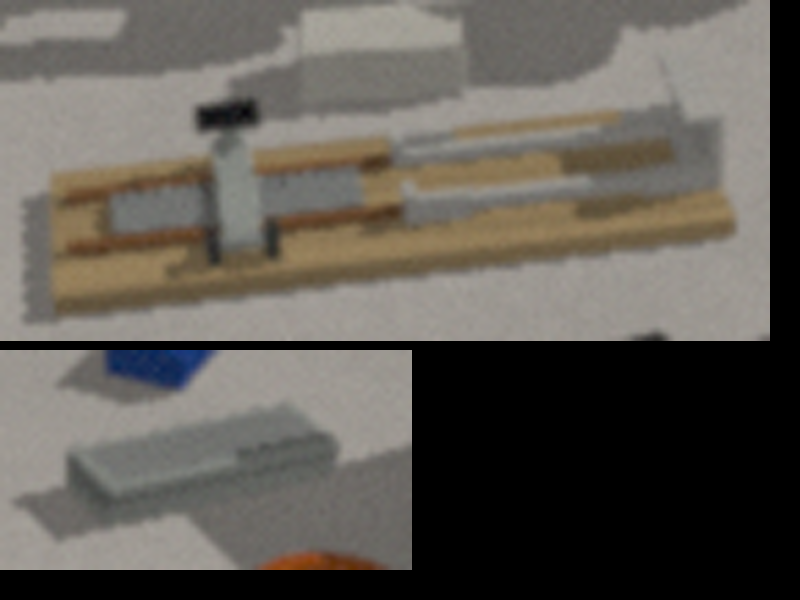

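The scene crop agrees with the top view. The jig features sit about 4.5 mm to -x of my outline, so I'm shifting the origin and then aligning the tool with the jig.

```bash
sed -i 's/^O=np.array(\[530.94,-75.6,0\])/O=np.array([526.65,-73.9,0])/' h.py
python3 -m creep '[-1,0,0,0,-0.049, -1,0,0,0,-0.049, -1,0,0,0,-0.049]'
python3 - <<'E'
from h import *
go(fromjig((-50,-100,110)),yd); print(robot.state()['position'])
E
```

```text
clock: 0.48
position: [190.4, 595.1, 222.3]
eef_rot: [-0.248, -3.132, 0.001]
ft_force: [-0.0, 0.1, -0.4]
gripper_width: 86.6
grasp_force: 0.0
row [-3.875 -7.078  1.126] spin -0.0004904051273966927 q6 -0.3303268179446061
[190.406 595.084 222.267]
```

```bash
for i in 1 2 3 4; do python3 -m creep '[-1,-0.48,-0.3,0,0, -1,-0.97,-0.6,0,0]' >/dev/null; done
for i in 1 2 3 4 5; do python3 -m creep '[-1,0,-0.47,0.05,0, -1,0,-0.935,0.1,0]' >/dev/null; done
python3 -m creep '[-1,0,0,0.3,0, -1,0,0,0.6,0, -1,0,0,0.6,0]'
python3 - <<'E'
from h import *
go(fromjig((-50,-100,33)),yd); print(tojig(robot.state()['position']))
E
```

```text
clock: 3.1
position: [462.5, -163.3, 111.0]
eef_rot: [-0.247, -3.127, -0.004]
ft_force: [-0.4, -0.6, 0.3]
gripper_width: 86.9
grasp_force: 0.0
row [ 0.002 -0.019  0.78 ] spin -0.0003769418660797619 q6 -1.9808615682616122
[[-49.418 -98.287 111.009]]
```

```bash
python3 -m creep '[-1,0,-0.02,0.3,0, -1,0,-0.02,0.6,0, -1,0,-0.02,0.77,0, -1,0,-0.02,0.77,0]'
python3 -m creep '[1,0,0,0,0, 1,0,0,0,0, 1,0,0,0,0, 1,0,0,0,0, 1,0,0,0,0, 1,0,0,0,0]'
```

```text
clock: 3.6
position: [463.9, -165.8, 35.6]
eef_rot: [-0.245, -3.131, -0.0]
ft_force: [0.5, -0.4, 1.0]
gripper_width: 87.1
grasp_force: 0.0
clock: 4.35
position: [463.6, -166.4, 35.6]
eef_rot: [-0.244, -3.132, 0.001]
ft_force: [-1.4, -2.5, 1.5]
gripper_width: 39.5
grasp_force: 30.0
```

```bash
python3 -m creep '[1,-0.02,0,-0.1,0, 1,-0.07,0,-0.2,0, 1,-0.12,0,-0.3,0, 1,-0.18,0,-0.39,0, 1,-0.25,0,-0.47,0, 1,-0.32,0,-0.55,0, 1,-0.49,0,-0.68,0, 1,-0.685,0,-0.77,0, 1,-0.89,0,-0.825,0, 1,-0.89,0,-0.825,0]'
python3 -m creep '[1,-0.21,0,-0.01,0, 1,-0.43,0,0.02,0, 1,-0.63,0,0.1,0, 1,-0.79,0,0.2,0, 1,-0.79,0,0.2,0]'
python3 -c "
from h import *;print(tojig(robot.state()['position']))"
```

```text
clock: 5.6
position: [552.3, -180.4, 119.2]
eef_rot: [0.243, 3.131, -0.002]
ft_force: [-1.2, -4.1, 2.9]
gripper_width: 39.3
grasp_force: 30.0
clock: 6.22
position: [632.0, -193.0, 99.5]
eef_rot: [0.244, 3.126, -0.003]
ft_force: [3.7, -4.2, 4.0]
gripper_width: 39.7
grasp_force: 30.0
[[ 122.657 -101.226   99.469]]
```

```bash
python3 -m creep '[-1,0,0,0,0, -1,0,0,0,0, -1,0,0,0,0, -1,0,0,0,0, -1,0,0,-0.3,0, -1,0,0,-0.6,0, -1,0,0,-0.8,0, -1,0,0,-0.8,0]'
python3 -m creep '[1,0,-0.5,0,0, 1,0,-1,0,0, 1,0.5,-1,0,0, 1,1,-1,0,0, 1,1,-1,0,0]'
python3 - <<'E'
from h import *
im=imaging.grab_frame('top');cv2.imwrite('pics/t2.png',im[:,:,::-1])
go(fromjig((0,-208,40)),yd); print(tojig(robot.state()['position']))
cv2.imwrite('pics/t2c.png',cv2.resize(im[150:280,230:420,::-1],None,fx=4,fy=4,interpolation=cv2.INTER_CUBIC))
E
```

```text
clock: 7.22
position: [630.6, -192.3, 179.8]
eef_rot: [0.244, 3.128, -0.002]
ft_force: [0.3, 0.1, 0.7]
gripper_width: 86.6
grasp_force: 0.0
clock: 7.85
position: [510.1, -272.6, 175.9]
eef_rot: [-0.247, -3.124, -0.008]
ft_force: [1.2, -0.3, 0.4]
gripper_width: 44.8
grasp_force: 0.0
row [ 0.176 -0.082  1.369] spin -0.00027504057385526755 q6 -2.096490389815891
[[  18.011 -200.069  176.839]]
```

View pics/t2c.png

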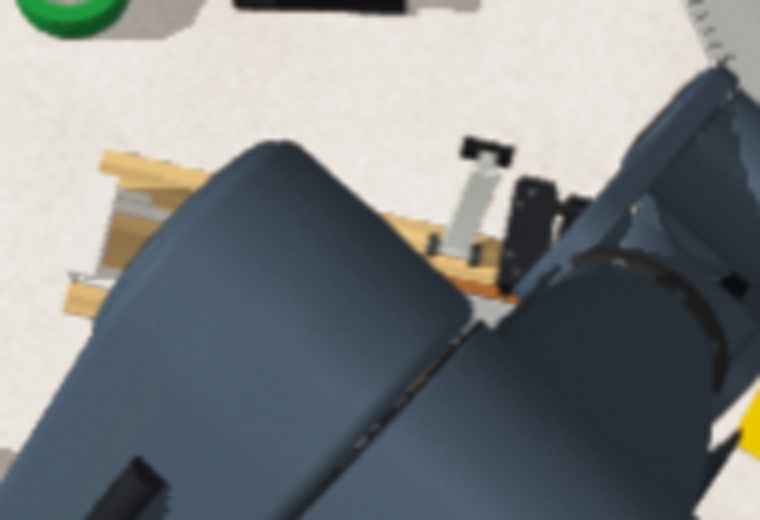

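The view shows the bar leaning back, with its handle at (487,152). The arm hides the ruler. I'm descending behind the ruler's tail.

```bash
python3 -m creep '[1,0.18,-0.08,0.3,0, 1,0.18,-0.08,0.7,0, 1,0.18,-0.08,0.95,0, 1,0.18,-0.08,0.95,0]' >/dev/null
python3 -m creep '[1,0,0,0.3,0, 1,0,0,0.5,0, 1,0,0,0.5,0, 1,0,0,0.5,0]'
python3 - <<'E'
from h import *
go(fromjig((0,-208,17)),yd); print(tojig(robot.state()['position']))
E
```

```text
clock: 8.9
position: [497.6, -281.1, 34.2]
eef_rot: [0.244, 3.13, -0.003]
ft_force: [0.4, -0.5, 0.7]
gripper_width: 0.5
grasp_force: 0.0
row [0.036 0.012 0.172] spin 0.0002972648786905721 q6 -2.125067665977432
[[   3.583 -209.226   34.214]]
```

```bash
python3 -m creep '[1,0.03,0,0.1,0, 1,0.03,0,0.165,0, 1,0.03,0,0.165,0]'
python3 -m creep '[1,0,0.1,0,0, 1,0,0.2,0,0, 1,0,0.25,0,0, 1,0,0.3,0,0, 1,0,0.3,0,0]'
python3 - <<'E'
from h import *
print(tojig(robot.state()['position']))
E
```

```text
clock: 9.28
position: [492.9, -279.6, 16.0]
eef_rot: [-0.245, -3.131, -0.001]
ft_force: [0.7, 0.2, -0.0]
gripper_width: 0.6
grasp_force: 0.0
clock: 9.9
position: [498.0, -249.7, 16.6]
eef_rot: [-0.244, -3.132, -0.0]
ft_force: [0.5, 0.1, 0.8]
gripper_width: 0.6
grasp_force: 0.0
[[  -0.865 -178.102   16.613]]
```

```bash
python3 -m creep '[1,0,0.15,0,0, 1,0,0.3,0,0, 1,0,0.45,0,0, 1,0,0.6,0,0, 1,0,0.75,0,0, 1,0,0.8,0,0, 1,0,0.8,0,0]'
python3 -m creep '[1,0,0.15,0,0, 1,0,0.3,0,0, 1,0,0.45,0,0, 1,0,0.6,0,0, 1,0,0.75,0,0, 1,0,0.8,0,0, 1,0,0.8,0,0]'
python3 - <<'E'
from h import *
print(tojig(robot.state()['position']))
im=imaging.grab_frame('scene');cv2.imwrite('pics/s3.png',cv2.resize(im[170:270,172:332,::-1],None,fx=5,fy=5,interpolation=cv2.INTER_CUBIC))
E
```

```text
clock: 10.78
position: [510.1, -170.3, 16.4]
eef_rot: [-0.243, -3.131, -0.001]
ft_force: [-0.6, -0.2, -0.7]
gripper_width: 0.3
grasp_force: 0.0
clock: 11.65
position: [522.9, -91.6, 16.6]
eef_rot: [-0.243, -3.132, -0.0]
ft_force: [-0.1, 0.4, -0.3]
gripper_width: 0.6
grasp_force: 0.0
[[ -0.957 -18.108  16.571]]
```

View pics/s3.png

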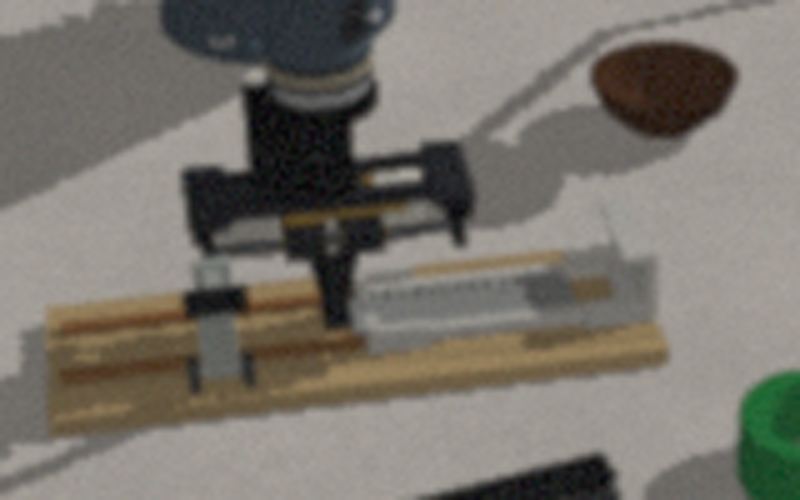

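The view shows the shut fingers at (340,300) pushing the ruler into the tray, with the head near (570,290). I'm continuing slowly to the stop.

```bash
python3 -m creep '[1,0,0.05,0,0, 1,0,0.1,0,0, 1,0,0.15,0,0, 1,0,0.2,0,0, 1,0,0.2,0,0]'
for i in 1 2 3 4; do python3 -m creep '[1,0,0.015,0,0, 1,0,0.03,0,0, 1,0,0.03,0,0]' | grep -E 'pos|ft_'; done
```

```text
clock: 12.32
position: [525.8, -71.8, 16.5]
eef_rot: [-0.244, -3.132, -0.0]
ft_force: [0.0, -0.2, -0.7]
gripper_width: 0.6
grasp_force: 0.0
position: [526.4, -69.3, 16.5]
ft_force: [0.5, 0.2, 0.2]
position: [526.8, -66.3, 16.6]
ft_force: [0.7, -0.6, -0.2]
position: [527.3, -63.3, 16.6]
ft_force: [-0.9, 0.2, 0.4]
position: [527.8, -61.2, 16.6]
ft_force: [-0.5, -4.9, -0.2]
```

```bash
python3 -m creep '[1,0,0.02,0,0, 1,0,0.02,0,0, 1,0,0.02,0,0]' | grep -E 'pos|ft_'
python3 -m creep '[1,0,-0.06,0,0, 1,0,-0.15,0,0, 1,0,-0.15,-0.4,0, 1,0,-0.15,-0.8,0, 1,0,-0.15,-1,0, 1,0,-0.15,-1,0]' >/dev/null
python3 -m creep '[1,0,0.4,-0.3,0, 1,0,0.9,-0.5,0, 1,0,1,-0.6,0]' >/dev/null
for i in 1 2 3 ; do python3 -m creep '[-1,0,0.5,0,0, -1,0,0.95,0,0]' >/dev/null; done
python3 -m creep '[-1,0,0,0,0]'
python3 - <<'E'
from h import *
s=imaging.grab_frame('scene');t=imaging.grab_frame('top')
cv2.imwrite('pics/s4.png',s[:,:,::-1]);cv2.imwrite('pics/t4.png',t[:,:,::-1])
print(tojig(robot.state()['position']))
a=cv2.resize(s[195:262,172:312,::-1],None,fx=4,fy=4,interpolation=cv2.INTER_CUBIC)
b=cv2.resize(t[180:265,110:310,::-1],None,fx=4,fy=4,interpolation=cv2.INTER_CUBIC)[:332]
c=np.zeros((600,800,3),np.uint8);c[:a.shape[0],:a.shape[1]]=a;c[268:,:]=b;cv2.imwrite('pics/c4.png',c)
E
```

```text
position: [528.2, -61.2, 16.7]
ft_force: [-3.5, -12.4, -1.3]
clock: 16.2
position: [585.2, 309.1, 174.6]
eef_rot: [-0.239, -3.131, 0.0]
ft_force: [-0.7, -0.7, 0.3]
gripper_width: 62.3
grasp_force: 0.0
[[ -1.843 384.383 174.787]]
```

View pics/c4.png

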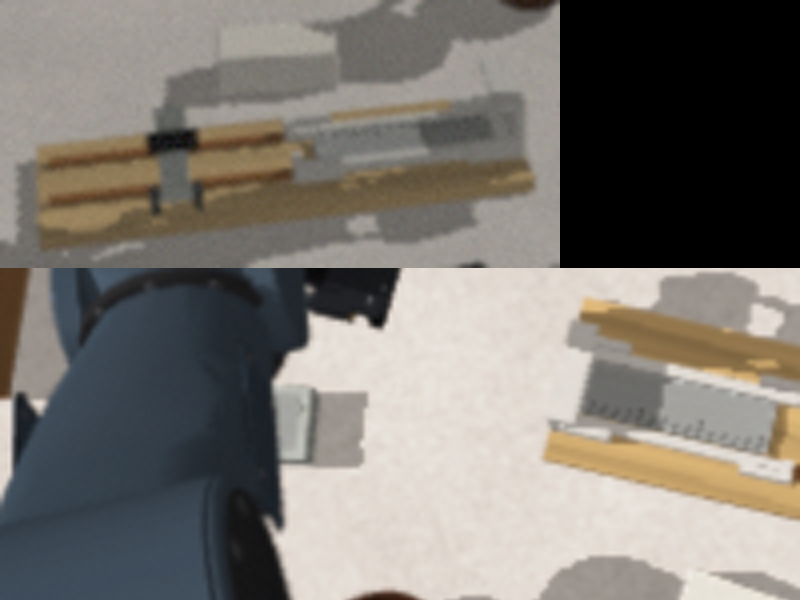

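The ruler is home. Its tail is at (775,430) in the lower crop and the push met 12 N at the stop. Next is the tin grasp.

Run:
```python
from h import *
f=lambda p,x0,y0,k:(np.array(p)+.5)/k-.5+[x0,y0]
L=cast('top',f([(92,100),(412,117),(407,228),(86,213)],120,190,6),30)
S=cast('scene',f([(70,452-350),(285,402-350),(336,437-350),(112,497-350)],330,185,5.5),30)
for A in (L,S):
    print(A[:,:2],A.mean(0),[np.linalg.norm(A[i]-A[i-1]) for i in range(4)])
C=L.mean(0);v=(L[0]+L[3]-L[1]-L[2])[:2];v/=np.linalg.norm(v);print('ydir',v)
go((C[0],C[1],120),(v[1],-v[0],0))
```

```text
[[531.43  502.26 ]
 [535.618 323.1  ]
 [474.553 318.348]
 [468.654 496.196]] [502.564 409.976  30.   ] [np.float64(63.06873305382756), np.float64(179.20952835893746), np.float64(61.24926379581508), np.float64(177.94605999819203)]
[[476.753 325.737]
 [467.467 497.32 ]
 [524.036 503.845]
 [541.001 324.565]] [502.314 412.867  30.   ] [np.float64(64.25867527743475), np.float64(171.83469073876384), np.float64(56.94358990805523), np.float64(180.08109579543373)]
ydir [-0.028  1.   ]
row [0.971 0.901 0.548] spin 0.44161092593680085 q6 -1.1016091070396312
```

```bash
python3 -m creep '[-1,0.5,0.5,0,0, -1,0.97,0.91,0,0, -1,0.97,0.91,0,0]' >/dev/null
python3 -m creep '[-1,0,0,0.1,0.05, -1,0,0,0.2,0.1, -1,0,0,0.4,0.15, -1,0,0,0.5,0.2, -1,0,0,0.5,0.25, -1,0,0,0.5,0.3, -1,0,0,0.5,0.35, -1,0,0,0.5,0.4, -1,0,0,0.5,0.442, -1,0,0,0.5,0.442]'
python3 - <<'E'
from h import *
go((502.5,411,4),(1,.028,0))
E
```

```text
clock: 17.92
position: [504.8, 409.6, 126.2]
eef_rot: [2.193, 2.249, -0.002]
ft_force: [0.3, -0.3, -0.2]
gripper_width: 87.0
grasp_force: 0.0
row [ 0.016 -0.022  1.222] spin -0.0007637889790768907 q6 0.48538466388767554
```

```bash
python3 -m creep '[-1,0.015,-0.02,0.4,0, -1,0.015,-0.02,0.8,0, -1,0.015,-0.02,0.9,0, -1,0.015,-0.02,0.9,0]'
python3 -m creep '[-1,0,0,0.1,0, -1,0,0,0.2,0, -1,0,0,0.31,0, -1,0,0,0.31,0]'
python3 -m creep '[1,0,0,0,0, 1,0,0,0,0, 1,0,0,0,0, 1,0,0,0,0, 1,0,0,0,0]'
```

```text
clock: 18.42
position: [502.1, 412.6, 36.3]
eef_rot: [-2.192, -2.251, 0.002]
ft_force: [0.1, -0.0, -0.2]
gripper_width: 86.8
grasp_force: 0.0
clock: 18.92
position: [500.9, 412.9, 4.4]
eef_rot: [-2.191, -2.25, 0.004]
ft_force: [-0.7, -0.1, 0.7]
gripper_width: 86.8
grasp_force: 0.0
clock: 19.55
position: [502.1, 413.5, 5.9]
eef_rot: [2.192, 2.25, 0.001]
ft_force: [-0.1, 0.3, 0.3]
gripper_width: 61.8
grasp_force: 30.0
```

```bash
python3 -m creep '[1,0,0,-0.3,0, 1,0,0,-0.6,0, 1,0,0,-0.95,0, 1,0,0,-0.95,0.03, 1,0,0,-0.95,0.059, 1,0,0,-0.95,0.059]'
python3 - <<'E'
from h import *
go(fromjig((0,83,100)),xd)
E
```

```text
clock: 20.3
position: [501.2, 413.0, 100.1]
eef_rot: [-2.39, -2.039, 0.002]
ft_force: [-0.1, 0.2, -0.8]
gripper_width: 61.8
grasp_force: 30.0
row [-3.938  1.016  0.003] spin -0.0004924646888873738 q6 0.675388307448287
```

```bash
for i in 1 2 3 4; do python3 -m creep '[1,-0.33,0.08,0,0, 1,-0.66,0.17,0,0, 1,-0.985,0.254,0,0, 1,-0.985,0.254,0,0]' >/dev/null; done
python3 - <<'E'
from h import *
s=imaging.grab_frame('scene');t=imaging.grab_frame('top')
cv2.imwrite('pics/s5.png',s[:,:,::-1]);cv2.imwrite('pics/t5.png',t[:,:,::-1])
st=robot.state();go(fromjig((0,83,100)),xd,st);print(tojig(st['position']),st['ft_force'],st['gripper_width'])
a=cv2.resize(s[165:265,200:360,::-1],None,fx=3.3,fy=3.3,interpolation=cv2.INTER_CUBIC)
b=cv2.resize(t[180:265,190:390,::-1],None,fx=3.2,fy=3.2,interpolation=cv2.INTER_CUBIC)[:268]
c=np.zeros((600,800,3),np.uint8);c[:a.shape[0],:a.shape[1]]=a;c[332:332+b.shape[0],:b.shape[1]]=b;cv2.imwrite('pics/c5.png',c)
E
```

```text
row [-0.015  0.001  0.004] spin -0.0006131582336870492 q6 -0.03218185118389776
[[ -0.125  84.508 100.44 ]] [ 0.165  0.194 -1.639] 61.912356482516635
```

View pics/c5.png

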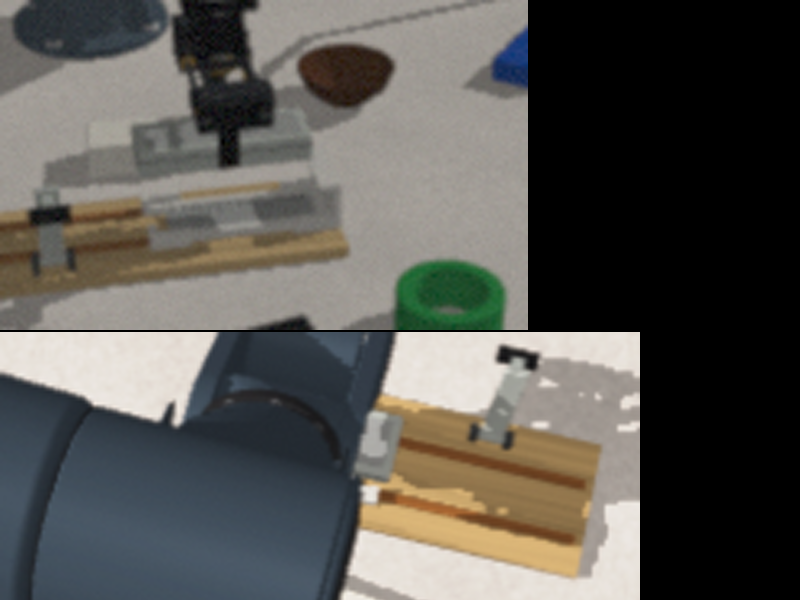

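The scene crop shows the tin level above the tray. I'm lowering it until its tail meets the rear walls.

```bash
python3 -m creep '[1,0.015,0,0.2,0, 1,0.015,0,0.4,0, 1,0.015,0,0.54,0, 1,0.015,0,0.54,0]'| grep -E 'pos|ft_'
for i in 1 2 3 4; do python3 -m creep '[1,0,0,0.015,0, 1,0,0,0.03,0, 1,0,0,0.03,0]' | grep -E 'pos|ft_|rot'; done
```

```text
position: [539.1, 10.9, 45.6]
ft_force: [0.1, -0.3, -0.9]
position: [540.2, 9.6, 43.9]
eef_rot: [2.391, 2.038, 0.001]
ft_force: [-0.1, -0.7, -2.0]
position: [539.9, 9.6, 40.4]
eef_rot: [-2.391, -2.038, 0.0]
ft_force: [-1.0, -0.2, -1.7]
position: [540.0, 10.1, 37.7]
eef_rot: [-2.391, -2.038, -0.001]
ft_force: [-0.7, 3.3, 3.6]
position: [540.2, 9.8, 34.9]
eef_rot: [2.391, 2.038, 0.001]
ft_force: [-0.6, 3.6, 5.0]
```

```bash
python3 -m creep '[1,0,0,0.01,0, 1,0,0,0.01,0]' | grep -E 'pos|ft_'
python3 -m creep '[1,0,0,-0.01,0, 1,0.03,0,-0.01,0, 1,0.06,0,-0.01,0, 1,0.06,0,-0.01,0]' | grep -E 'pos|ft_'
python3 - <<'E'
from h import *
R=Ro.from_rotvec(robot.state()['eef_rot']).as_matrix();print(R.T@yd,tojig(robot.state()['position']))
E
```

```text
position: [540.2, 9.8, 34.8]
ft_force: [-0.9, 3.8, 12.1]
position: [541.6, 14.5, 34.7]
ft_force: [-0.5, -3.7, 6.0]
[ 1.    -0.001 -0.002] [[ 1.041 89.645 34.717]]
```

```bash
for i in 1 2 3 4 5; do python3 -m creep '[1,0.01,0,0,0, 1,0.02,0,0,0, 1,0.02,0,0,0]' | grep -E 'pos|ft_'; done
```

```text
position: [541.9, 16.7, 34.7]
ft_force: [-0.4, -4.4, 5.2]
position: [542.0, 19.4, 34.6]
ft_force: [0.1, -3.9, 4.5]
position: [541.9, 21.7, 34.5]
ft_force: [-0.2, -3.5, 4.9]
position: [541.5, 24.3, 34.0]
ft_force: [0.0, -0.0, 0.6]
position: [542.0, 25.9, 34.3]
ft_force: [-0.6, -0.6, -0.8]
```

```bash
for i in 1 2 3; do python3 -m creep '[1,0,0,0.01,0, 1,0,0,0.02,0, 1,0,0,0.02,0]' | grep -E 'pos|ft_'; done
```

```text
position: [542.1, 25.4, 32.6]
ft_force: [-2.4, -0.7, 2.8]
position: [542.6, 25.3, 30.5]
ft_force: [-1.9, -3.0, 2.9]
position: [542.8, 25.3, 29.2]
ft_force: [-2.1, -2.7, 7.8]
```

```bash
python3 -m creep '[-1,0,0,0,0, -1,0,0,0,0, -1,0,0,0,0, -1,0,0,0,0, -1,0,0,-0.2,0, -1,0,0,-0.6,0, -1,0,0,-0.95,0, -1,0,0,-0.95,0]'
for i in 1 2; do python3 -m creep '[-1,0.2,0.5,-0.2,0, -1,0.3,0.9,-0.4,0, -1,0.3,0.9,-0.4,0]' >/dev/null;done; for i in 1 2 3; do python3 -m creep '[-1,0.4,0,0,0, -1,0.9,0,0,0, -1,0.9,0,0,0]' >/dev/null;done
python3 - <<'E'
from h import *
s=imaging.grab_frame('scene');t=imaging.grab_frame('top')
cv2.imwrite('pics/s6.png',s[:,:,::-1]);cv2.imwrite('pics/t6.png',t[:,:,::-1])
print(tojig(robot.state()['position']))
a=cv2.resize(s[200:260,220:320,::-1],None,fx=5,fy=5,interpolation=cv2.INTER_CUBIC)
b=cv2.resize(t[180:253,235:390,::-1],None,fx=4,fy=4,interpolation=cv2.INTER_CUBIC)
c=np.zeros((600,800,3),np.uint8);c[:a.shape[0],:a.shape[1]]=a;c[305:305+b.shape[0],:b.shape[1]]=b;cv2.imwrite('pics/c6.png',c)
E
```

```text
clock: 29.15
position: [544.6, 25.3, 126.1]
eef_rot: [2.387, 2.035, 0.007]
ft_force: [0.5, 1.0, -0.6]
gripper_width: 86.8
grasp_force: 0.0
[[180.205 428.172 201.747]]
```

View pics/c6.png

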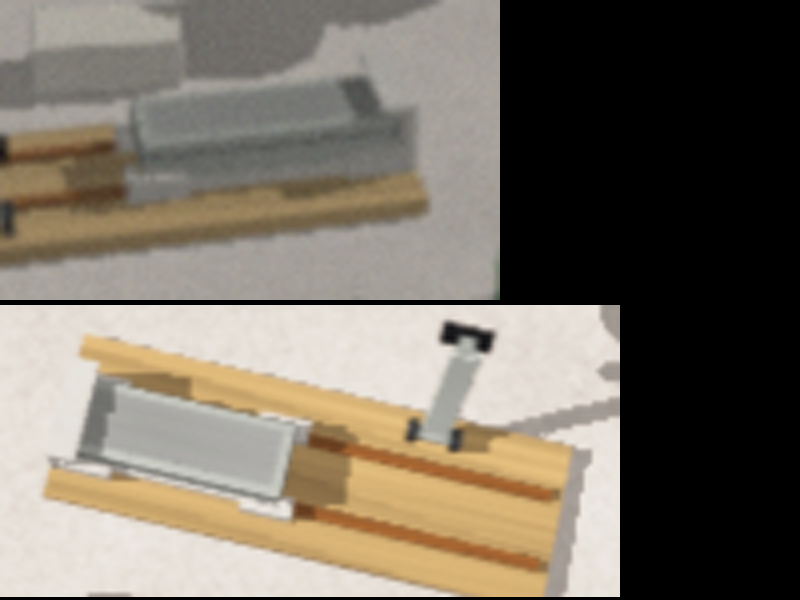

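The tin lies in the tray with its head under the lip. I'm checking its height against the expected lid corners for a seated tin and for one perched on the walls.

Run:
```python
from h import *
for z in (53.5,64.5):
    P=[fromjig((x,y,z)) for x,y in((31,10.5),(-31,10.5),(31,176),(-31,176))]
    print(z,'top',((proj('top',P)-[235,180]+.5)*4+[0,305]).round(1).tolist(),'scene',((proj('scene',P)-[220,200]+.5)*5).round(1).tolist())
W=[fromjig((x,y,34.5)) for x,y in((33.5,8),(-33.5,8))]
print('walls top',((proj('top',W)-[235,180]+.5)*4+[0,305]).round(1).tolist(),'scene',((proj('scene',W)-[220,200]+.5)*5).round(1).tolist())
a=cv2.imread('pics/s6.png')[205:250,238:310];b=cv2.imread('pics/t6.png')[195:240,250:315]
c=np.zeros((600,800,3),np.uint8);a=cv2.resize(a,None,fx=6.5,fy=6.5,interpolation=cv2.INTER_CUBIC);b=cv2.resize(b,None,fx=6.5,fy=6.5,interpolation=cv2.INTER_CUBIC);c[:a.shape[0],:a.shape[1]]=a;c[300:300+b.shape[0],:b.shape[1]]=b;cv2.imwrite('pics/c7.png',c)
```

```text
53.5 top [[297.9, 425.6], [280.9, 500.2], [96.6, 378.9], [77.7, 452.7]] scene [[139.6, 149.6], [127.8, 102.3], [380.7, 122.0], [361.4, 76.2]]
64.5 top [[298.9, 422.7], [281.7, 497.9], [95.9, 375.6], [76.9, 450.0]] scene [[138.8, 135.8], [127.0, 88.7], [380.8, 108.2], [361.4, 62.7]]
walls top [[299.9, 428.3], [281.8, 507.8]] scene [[137.8, 175.7], [125.2, 124.0]]
```

View pics/c7.png

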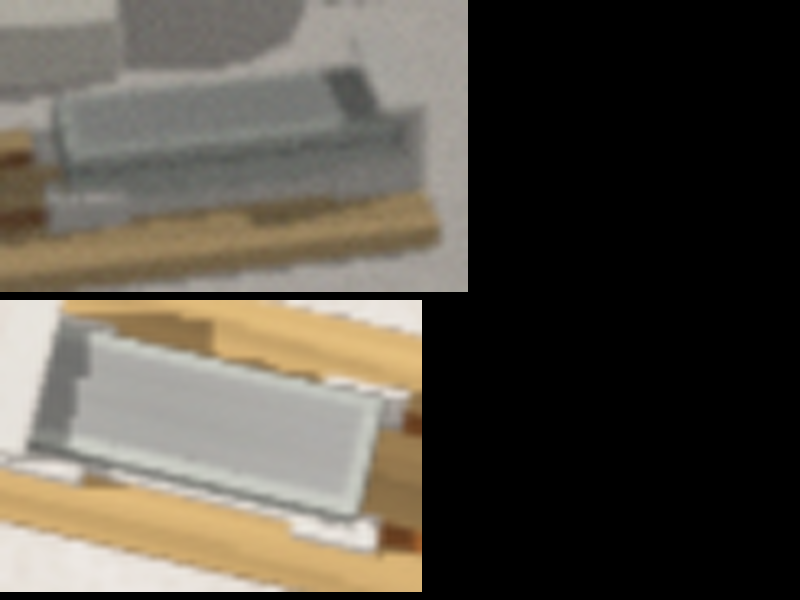

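The tail corners match the seated height to within about 1 px, where a perched tin would be about 3 px off. The bar is up and the arm is clear, so I'm handing in.

```bash
python3 -c "
from workcell import finish_job
print(finish_job())"
```

```text
the job is handed in; nothing more can be done
None
```

The job is handed in, with no verdict returned: the last pictures show the bar up and the tin flat over the ruler with its head under the lip, and the ruler had been pushed home against the stop (about 12 N) before the tin went in.

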